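Book coffee samples out of the sample drawer

TASK

Pull the upper drawer of the sample cabinet all the way out to its stop, move every sample tin in it into the brown tray, lying on the tray's floor and not on one another, and push the drawer fully shut again. Once all the tins are in the tray, take the scanner from its cradle, aim it at the barcode ticket at the tray's far end and hold it steady for a good second to book them out, then lay the scanner back home in its cradle. Do not push the other things on the bench about.

Things in the scene. Friction and masses are not known exactly. Their poses are not given: they have to be found in the camera images.
- cab_drawer0 (a joint): Travel of the upper drawer in m: 0 shut, 0.1776 at its stop, fully out. Slides easily (about 2 N), stays where left. Front panel's top edge at z = 0.162, wall tops 0.152, inner floor 0.097. On the floor 8 mm high ribs form 2 rows of 3 pockets, 82 (along the travel) x 50 mm, 68 mm apart sideways, 88 in depth; front row's centres are 97 mm behind the handle, rear row's 185.
- cab_drawer0_handle (a point): Middle of the upper drawer's brass bar handle: a level bar 11 mm thick, 120 mm long, 35 mm in front of the drawer front (29 mm free behind it), at z = 0.136; pinched from above. The wooden cabinet, fixed, is 255 deep x 274 wide x 174 mm high, with a second drawer below and low clutter on the rear of its top. x axis: from front to back of the cabinet; the drawer opens along -x.
- tin1: Closed rectangular coffee sample tin, aluminium, red lid, paper label, 76 (its x) x 42 (its y) x 36 mm (its z, lid up), 120 g. Origin: the centre of the tin. At the start each tin that is present lies flat in a pocket of the upper drawer, long side along the drawer's depth; None from the very start means this tin is absent.
- tin2: Closed rectangular coffee sample tin, aluminium, yellow lid, paper label, 76 (its x) x 42 (its y) x 36 mm (its z, lid up), 120 g. Origin: the centre of the tin. At the start each tin that is present lies flat in a pocket of the upper drawer, long side along the drawer's depth; None from the very start means this tin is absent.
- tin3: Closed rectangular coffee sample tin, aluminium, blue lid, paper label, 76 (its x) x 42 (its y) x 36 mm (its z, lid up), 120 g. Origin: the centre of the tin. At the start each tin that is present lies flat in a pocket of the upper drawer, long side along the drawer's depth; None from the very start means this tin is absent.
- tin4: Closed rectangular coffee sample tin, aluminium, green lid, paper label, 76 (its x) x 42 (its y) x 36 mm (its z, lid up), 120 g. Origin: the centre of the tin. At the start each tin that is present lies flat in a pocket of the upper drawer, long side along the drawer's depth; None from the very start means this tin is absent.
- tin5: Closed rectangular coffee sample tin, aluminium, orange lid, paper label, 76 (its x) x 42 (its y) x 36 mm (its z, lid up), 120 g. Origin: the centre of the tin. At the start each tin that is present lies flat in a pocket of the upper drawer, long side along the drawer's depth; None from the very start means this tin is absent.
- tin6: Closed rectangular coffee sample tin, aluminium, white lid, paper label, 76 (its x) x 42 (its y) x 36 mm (its z, lid up), 120 g. Origin: the centre of the tin. At the start each tin that is present lies flat in a pocket of the upper drawer, long side along the drawer's depth; None from the very start means this tin is absent.
- tray: Low brown plastic tray, 290 (x) x 212 (y) mm, 34 mm high, walls and floor 4 mm (an 8 mm lip runs outside its rim), fixed on the bench. Origin: centre of its underside; +x points to the far end, where the order ticket stands.
- ticket: Order ticket with a barcode, 80 wide x 58 mm tall, in a clear holder 88 x 66 mm fixed beyond the middle of the tray's far end, leaning back 35 degrees from upright. Origin: centre of the barcode, 68 mm above the bench, 31 mm beyond the tray's far rim. Its x axis is the outward normal of the printed face: towards the near end of the tray (the robot's side) and upwards.
- scanner: Cordless straight bar-shaped barcode scanner, black with rubber grip and grey head, 164 mm long (x from -80 to +84 mm), 40 mm wide (y) and 32 mm high (z, orange trigger bar up); the head (the front 26 mm) is 48 wide x 38 high. 160 g. Origin: on its axis, mid-height, near its centre of mass. Its beam leaves the head along +x, always on.
- window (a point): Centre of the scanner's red reading window, 84 mm ahead of the scanner's origin on its axis; axes as the scanner's. It reads when the window is 50 to 180 mm from the ticket's centre, the beam's line passes within 20 mm of that centre, the beam is within 40 degrees of square to the printed face, and the scanner is held still in the gripper for 1 s.
- cradle: Charging cradle of the scanner, fixed: black base plate 150 (x) x 78 (y) x 10 mm with two grey saddles (18 mm long, 45 mm before and behind the middle, 72 mm free between them); seats 22 mm above the bench, splayed lips up to 31 mm above it, 50 mm between them. The scanner lies in it along the cradle's x, head to +x. Origin: centre of its underside.
- seat (a point): Where the scanner's origin lies when it is home in the cradle: 38 mm above the cradle's origin; axes as the cradle's.
- cup: Bystander: white cupping bowl, 84 mm wide, 55 mm high, origin under its centre.
- measure: Bystander: clear measuring cup, 90 mm wide, 85 mm high, origin under its centre.
- jar: Bystander: jar of roasted beans, 84 mm wide, 120 mm high, origin under its centre.
- jar2: Bystander: jar of green beans, 84 mm wide, 120 mm high, origin under its centre.
- spoon: Bystander: steel cupping spoon lying on the bench.
Not all that is in view belongs to the job. Leave any purple look-alike of the scanner alone.

How it is judged:
By the outcome, as a careful person would: the job done as asked, in the order asked, and still so for the second after the job is handed in, with the robot touching nothing.
Of tin1, tin2, tin3, tin4, tin5, tin6 only 3 to 5 are there at a start; the rules pass over those that are not, and their reading is None.
At some moment in a run one of tin1, tin2, tin3, tin4, tin5, tin6, scanner may be knocked a few centimetres aside while the robot is not near it.
Once in a run the grip may slacken for a moment while it holds something.
It also fails if it takes over 210 s, if anything falls off the work surface, if the arm or the gripper's body presses on something with over 40 N, if the wrist force passes 120 N, or if a joint passes its speed limit or range.

ROBOT

A 6-joint arm with a two-finger parallel gripper is mounted at the origin on the work surface. World frame = base frame: x ahead of the robot, y to its left, z up, the work surface at z = 0. Lengths are in m, angles in rad, forces in N, time in s.
With the tool pointing down it reaches from about 0.325 to 0.9 m from the base axis. Payload 6.1 kg.
Tool frame: the origin (TCP) lies between the finger pads; the fingertips stand 17 mm ahead of it and the grasp point (between the pads) lies 2 mm behind it; z points along the fingers, y is the line along which they close (so a half turn about z gives the same grasp; the last joint's range is limited). The gripper opens to 85 mm and grips with 20 to 120 N. Pads are 22 mm wide; open, the fingers measure 114 mm over their backs; the gripper's body (76 mm by 85 mm) begins 54 mm behind the grasp point. The pads swing forward as they close: fully open they stand 13 mm farther back than shut.
Start: joints at [1.214, 0.22, 1.526, -0, 1.395, -0.126], TCP at [0.143, 0.608, 0.248] pointing down, gripper open.
Joint ranges: [-2.98, 2.98], [-0.91, 2.08], [0.09, 2.57], [-1.24, 4.39], [0.2, 2.65], [-2.68, 2.68]. Speed limits (rad/s): [2.57, 2.57, 3.01, 3.14, 3.14, 3.14].

INTERFACE

Orientations are given as [roll, pitch, yaw] about the fixed x, y, z axes, in that order (R = Rz(yaw) Ry(pitch) Rx(roll)).
In Python, from plant import movep, move_l, goto_joints, set_gripper, hold, ik, capture, PlanningError, finish_job, look_for, silhouettes, landmark_of, get_time_s, get_joints, get_dq, get_joint_efforts, get_tcp_pos, get_ee_rot, get_ft_force, get_moment, get_width, get_gripper_force gives the robot as it stands. The module is installed in compiled form; this text tells all that it offers. Calls block until the motion is done:
- movep(position, orientation): joint-space move of the TCP to a pose.
- move_l(position, frame=None, v=0.15): straight line of the TCP; frame=None keeps the orientation; v is the mean speed in m/s.
- goto_joints(angles): joint-space move.
- set_gripper(opening, effort=None): opening from 0.0 (shut) to 1.0 (fully open); effort is the grip in N (None keeps the last); returns when the fingers have stopped.
- hold(seconds).
- ik(position, orientation): joint angles nearest the present ones, or None.
- capture(name): name is "scene" or "top" or "wrist"; returns a dict with "frame" (384x512x3 uint8, red, green, blue), "camera_matrix" (3x3 intrinsics, pixels), "rvec" (rotation vector, rad) and "tvec" (3), from world to camera coordinates, as OpenCV has them; the wrist camera has in their place "mount" (4x4, takes a point from camera to tool coordinates, whose origin is the TCP and whose axes are the flange's). Camera axes: x right, y down, z forward; pixel columns grow to the right and rows downward; lengths in m; the calibration is good to about 2 mm. A picture is of the moment at which its call begins: read the wrist's pose just before it. There is no depth.
A pose or a line that the arm cannot do raises PlanningError and nothing moves.
- finish_job(): hands the job in; it is judged then, once.
Trained networks look in the newest picture that a camera, given by its name, has taken for a name from the list of things; names that differ only in an ending like _2 or _b are one class to them, and where a whole thing is asked for, a point or a joint stands for the part that bears it (a point fixed in the world has none). Each returns a list of dicts, best first, with "score" (0 to 1); they miss things now and then, are a little off and sometimes report something else, mostly with a low value. They report only what shows in the picture. A call takes as long as a camera call. They do not tell look-alikes from the thing itself.
- look_for(camera, target): "extent" ([left, top, width, height] in pixels, round what is visible of it).
- silhouettes(camera, target): "mask" (384x512 bool, what is visible of it) and "extent" ([left, top, width, height] in pixels, round what is visible of it).
- landmark_of(camera, target): "at" ([row, column] in pixels: a listed point, or the origin of a listed thing).
Readings, each from a call of its own:
- get_time_s(): time.
- get_joints(): joint angles.
- get_dq(): joint speeds.
- get_joint_efforts(): joint torques, N m.
- get_tcp_pos(): TCP position.
- get_ee_rot(): TCP orientation.
- get_ft_force(): force on the tool from outside, world axes, zero at the start.
- get_moment(): the same for the moment, N m.
- get_width(): opening from 0.0 (shut) to 1.0 (fully open).
- get_gripper_force(): force on a finger pad.
Only numpy, scipy, OpenCV 4.12 (cv2) and the standard library are available. Lean on these libraries where they do the work, as an engineer would, in place of code of your own. Each camera call takes 0.05 s, during which the arm holds its last target. There are 200 camera calls.

## Working session

There is one attempt and no reset: what is moved stays moved. The work goes in short steps, each a Python script; the robot and the scene stay as the last script left them, time stands still between calls to the robot, and variables do not carry over. Pictures are saved under pics/ and viewed, at most 14 in all, crops included, and the job is handed in when it is done.

```bash
mkdir -p pics; ls
cat > h.py <<'E'
import numpy as np, cv2
from plant import *
from scipy.spatial.transform import Rotation as Rn
def R(rpy): return Rn.from_euler('xyz',rpy).as_matrix()
def cam(name):
    p=np.array(get_tcp_pos()); o=np.array(get_ee_rot())
    c=capture(name); K=np.array(c["camera_matrix"],float)
    if name=="wrist":
        M=np.array(c["mount"]); T=np.eye(4)
        T[:3,:3]=R(o) if o.size==3 else o; T[:3,3]=p
        W=T@M; Rc=W[:3,:3]; C=W[:3,3]
    else:
        Rm=cv2.Rodrigues(np.array(c["rvec"],float))[0]; Rc=Rm.T; C=-Rm.T@np.array(c["tvec"],float).ravel()
    return dict(im=c["frame"],K=K,R=Rc,C=C,name=name)
def ray(v,u,c): # row, col
    d=c['R']@np.linalg.inv(c['K'])@np.array([u,v,1.]); return d/np.linalg.norm(d)
def atz(rc,c,z):
    d=ray(rc[0],rc[1],c); return c['C']+d*(z-c['C'][2])/d[2]
def proj(P,c):
    q=c['K']@(c['R'].T@(np.asarray(P,float)-c['C'])); return q[1]/q[2],q[0]/q[2]
def tri(obs): # [(rc,c)]
    A=np.zeros((3,3));b=np.zeros(3)
    for rc,c in obs:
        d=ray(rc[0],rc[1],c);Q=np.eye(3)-np.outer(d,d);A+=Q;b+=Q@c['C']
    X=np.linalg.solve(A,b)
    return X,[float(np.linalg.norm((np.eye(3)-np.outer(ray(*rc,c),ray(*rc,c)))@(X-c['C']))) for rc,c in obs]
def save(c,n): cv2.imwrite('pics/'+n,cv2.cvtColor(c['im'],cv2.COLOR_RGB2BGR))
E
cat > a.py <<'E'
from h import *
print(get_ee_rot(),get_tcp_pos())
cs={n:cam(n) for n in("scene","top")}
for n in cs:save(cs[n],n+'0.png'); print(n,cs[n]['C'].round(3),cs[n]['R'][:,2].round(2))
for t in ["cab_drawer0_handle","tray","ticket","scanner","window","cradle","seat","cup","measure","jar","spoon"]:
    obs=[]
    for n in cs:
        l=landmark_of(n,t)[:3]; print(t,n,[(np.round(x['at']).tolist(),round(x['score'],2)) for x in l])
        if l: obs.append((l[0]['at'],cs[n]))
    if len(obs)==2: print('  ',tri(obs)[0].round(4),np.round(tri(obs)[1],4))
E
python3 a.py; cd pics; python3 -c "
import cv2
for n in('scene0','top0'):cv2.imwrite(n+'b.png',cv2.resize(cv2.imread(n+'.png'),(800,600),interpolation=cv2.INTER_CUBIC))"
```

```text
pics
[-3.13966890e+00 -2.41623297e-04  2.91082588e+00] [0.14277075 0.6079008  0.24719593]
scene [1.409 0.508 1.156] [-0.57 -0.35 -0.75]
top [0.314 0.014 1.456] [ 0.19 -0.02 -0.98]
cab_drawer0_handle scene []
cab_drawer0_handle top []
tray scene [([164.0, 195.0], 0.84), ([218.0, 359.0], 0.61), ([255.0, 322.0], 0.48)]
tray top [([206.0, 324.0], 0.96)]
   [ 0.5351 -0.3154  0.0202] [0.0034 0.0034]
ticket scene [([179.0, 167.0], 0.42)]
ticket top [([160.0, 328.0], 0.77)]
   [ 0.7045 -0.3196  0.0823] [0.0053 0.0053]
scanner scene [([243.0, 402.0], 0.92), ([218.0, 356.0], 0.91)]
scanner top [([223.0, 111.0], 0.96), ([225.0, 157.0], 0.82)]
   [0.4818 0.5407 0.0111] [0.0006 0.0006]
window scene [([234.0, 354.0], 0.66), ([233.0, 416.0], 0.62), ([181.0, 165.0], 0.25)]
window top [([204.0, 153.0], 0.77), ([242.0, 109.0], 0.68)]
   [0.5501 0.3774 0.035 ] [0.0065 0.0065]
cradle scene [([223.0, 353.0], 0.66)]
cradle top [([229.0, 161.0], 0.55)]
   [ 0.4566  0.3535 -0.0293] [0.0004 0.0004]
seat scene [([193.0, 329.0], 0.72), ([214.0, 356.0], 0.59)]
seat top [([228.0, 157.0], 0.57)]
   [0.4667 0.2892 0.1225] [0.0457 0.0457]
cup scene [([180.0, 295.0], 0.86), ([222.0, 352.0], 0.22)]
cup top [([246.0, 229.0], 0.75), ([178.0, 171.0], 0.35)]
   [ 0.3849  0.0738 -0.0075] [0.0005 0.0005]
measure scene [([253.0, 323.0], 0.59), ([195.0, 330.0], 0.34)]
measure top [([179.0, 168.0], 0.65)]
   [0.659  0.3186 0.0118] [0.0005 0.0005]
jar scene [([159.0, 150.0], 0.74), ([272.0, 356.0], 0.72)]
jar top [([177.0, 140.0], 0.86), ([198.0, 376.0], 0.67), ([179.0, 171.0], 0.18)]
   [0.7523 0.1162 0.5237] [0.2701 0.2701]
spoon scene [([192.0, 331.0], 0.8)]
spoon top [([246.0, 188.0], 0.52)]
   [0.3859 0.234  0.0128] [0.0033 0.0033]
```

View pics/scene0b.png

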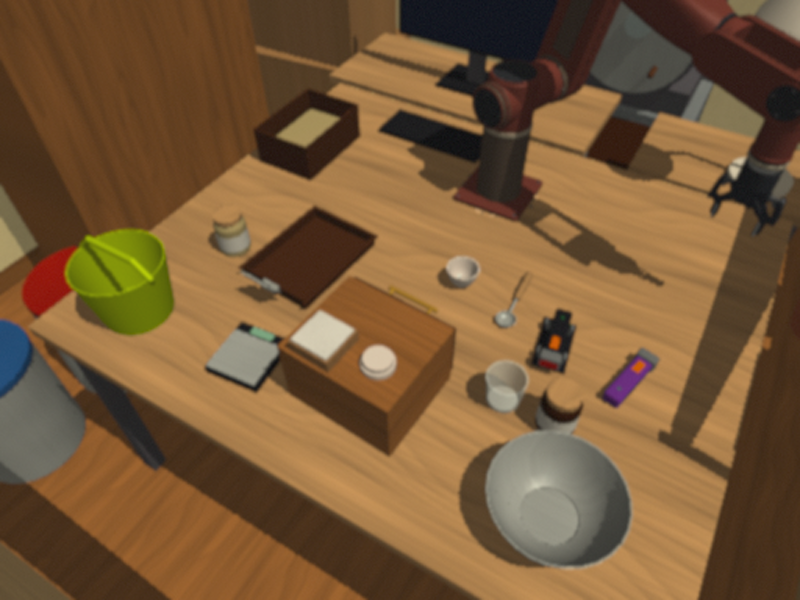

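View pics/top0b.png

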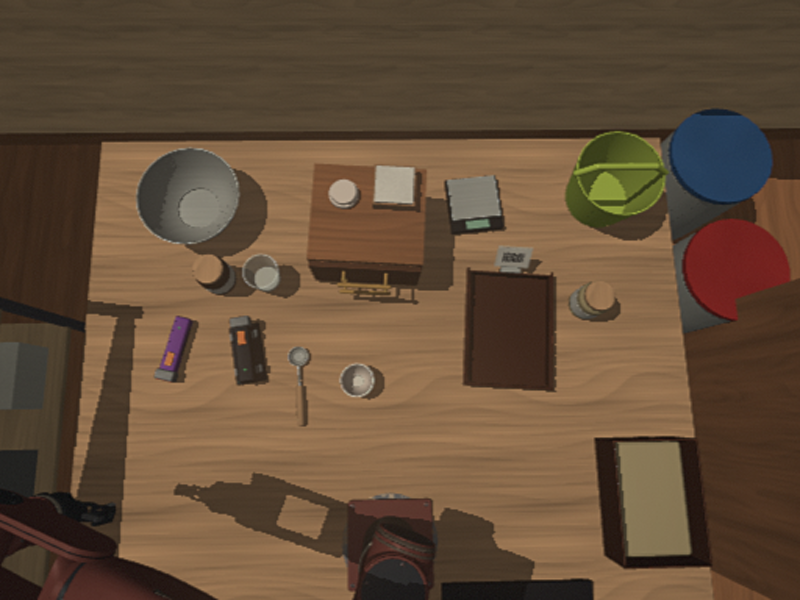

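The scene shows the cabinet with low items on its top, the brown tray and the ticket. In the top picture (800 px scale):
- Scanner candidates are the black one in the cradle at (247,350), with its head up-image at (240,322), and the purple look-alike at (173,348). I choose the black one.
- The brass bars near (365,285) are the drawer handles; the bar at (365,275-292) needs a close look.
- Tray-like things are the brown tray at (510,330) and the crate at (655,500). I choose the tray with the ticket at (513,258).

```bash
cat > b.py <<'E'
from h import *
c=cam("top")
hb=atz((184,233.6),c,.136);print('handle guess',hb.round(3))
for q in[(314,164),(427,168),(424,262),(308,258)]:print('cabtop',atz((q[1]*.64,q[0]*.64),c,.174).round(3))
print('scanner top z.038',[ (n,atz((r*.64,u*.64),c,.05).round(3)) for n,u,r in[('head',239,320),('tail',249,383),('tray nl',466,387),('nr',552,390)]])
print(np.array(capture('wrist')['mount']).round(3).tolist())
p=get_tcp_pos();move_l([p[0],p[1],.36])
movep([hb[0]-.08,hb[1],.36],[np.pi,0,np.pi/2])
w=cam('wrist');save(w,'w1.png')
L=landmark_of('wrist','cab_drawer0_handle');print(L)
print([s['extent'] for s in silhouettes('wrist','cab_drawer0_handle')],w['C'],w['R'][:,2])
a=cv2.resize(w['im'],(480,360));t=cv2.resize(c['im'][190:255,90:180],(320,231),interpolation=cv2.INTER_CUBIC);t2=cv2.resize(c['im'][160:200,190:280],(320,142),interpolation=cv2.INTER_CUBIC)
o=np.zeros((374,800,3),np.uint8);o[:360,:480]=a;o[:231,480:]=t;o[231:373,480:]=t2
cv2.imwrite('pics/m1.png',o[:,:,::-1])
E
python3 b.py
```

```text
handle guess [0.605 0.05  0.136]
cabtop [0.906 0.17  0.174]
cabtop [ 0.893 -0.105  0.174]
cabtop [ 0.657 -0.091  0.174]
cabtop [0.67  0.182 0.174]
scanner top z.038 [('head', array([0.545, 0.369, 0.05 ])), ('tail', array([0.388, 0.339, 0.05 ])), ('tray nl', array([ 0.369, -0.195,  0.05 ])), ('nr', array([ 0.358, -0.409,  0.05 ]))]
[[0.0, -0.955, -0.296, 0.076], [1.0, 0.0, -0.0, -0.0], [0.001, -0.296, 0.955, -0.125], [0.0, 0.0, 0.0, 1.0]]
[{'at': [167.9, 321.8], 'score': 0.77}]
[] [0.52519349 0.12567547 0.48521842] [ 2.06753070e-05 -2.96708778e-01 -9.54968010e-01]
```

View pics/m1.png

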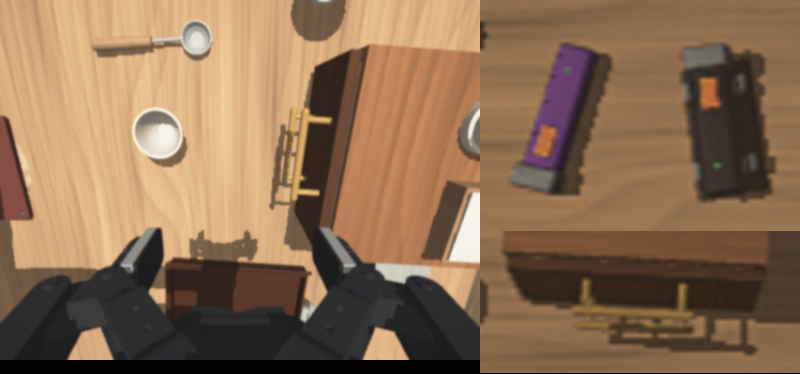

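The wrist picture shows the upper brass bar from about (304,108) to (296,195) px in the 480-wide panel, agreeing with the network's point. The close crop shows the black scanner lying in its cradle with the grey head up-image (+x), and the purple one clearly apart from it.

```bash
cat > c.py <<'E'
from h import *
w1=cam('wrist');l1=landmark_of('wrist','cab_drawer0_handle')[0]['at']
s=512/480
a=atz((108*s,304*s),w1,.136);b=atz((195*s,296*s),w1,.136);print('ends',a,b,np.arctan2(-(a-b)[0],(a-b)[1]),np.linalg.norm(a-b))
p=get_tcp_pos()
obs=[(l1,w1)]
for d in[(-.06,-.10,0.0),(.0,-.12,-.07)]:
    move_l([p[0]+d[0],p[1]+d[1],p[2]+d[2]]);w=cam('wrist');l=landmark_of('wrist','cab_drawer0_handle');print(l)
    if l: obs.append((l[0]['at'],w))
save(w,'w2.png')
print(tri(obs)); print([atz(o,c,.136) for o,c in obs])
c=cam('top')
# brass pixels, line fit in world at z=.136
for c_ in(w,):
    h=cv2.cvtColor(c_['im'],cv2.COLOR_RGB2HSV);print(h[int(obs[-1][0][0]),int(obs[-1][0][1])-2:int(obs[-1][0][1])+3].tolist())
E
python3 c.py; python3 -c "
import cv2;cv2.imwrite('pics/w2b.png',cv2.resize(cv2.imread('pics/w2.png'),(800,600)))"
```

```text
ends [0.6121638  0.11843262 0.136     ] [ 0.61006258 -0.00306971  0.136     ] -0.017291952926551894 0.12152049878551162
[{'at': [86.6, 379.5], 'score': 0.9}]
[{'at': [57.8, 345.4], 'score': 0.89}]
(array([0.61030617, 0.05007301, 0.14598159]), [0.001443902772984627, 0.0012749422928156175, 0.0026765446684011963])
[array([0.614342  , 0.04784767, 0.136     ]), array([0.6159108 , 0.05128032, 0.136     ]), array([0.61060546, 0.05104772, 0.136     ])]
[[18, 134, 219], [20, 130, 232], [22, 123, 240], [22, 122, 242], [21, 125, 238]]
```

View pics/w2b.png

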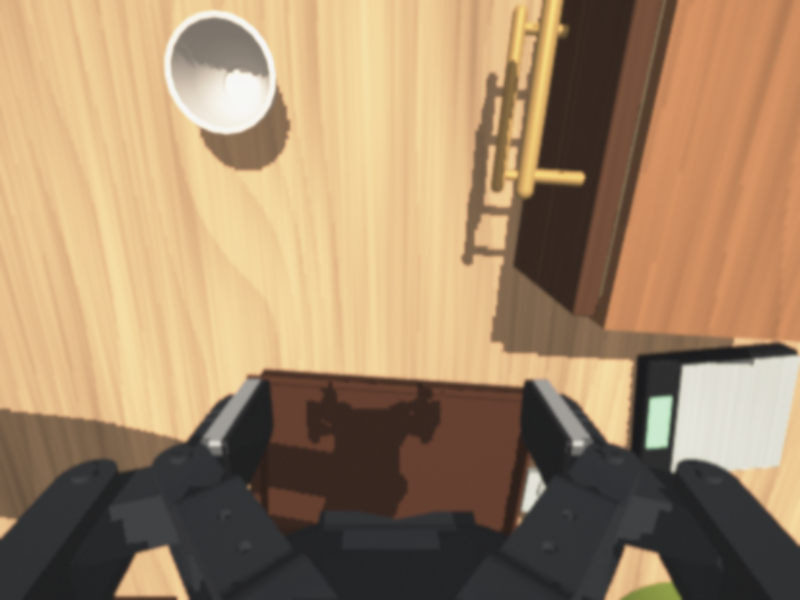

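The bar runs from (550,0) to (526,190) in this view, so the handle is at about (0.612, 0.050, 0.136). Next I grip it and pull.

```bash
cat > d.py <<'E'
from h import *
w=cam('wrist')
a=atz((0,550*.64),w,.136);b=atz((190*.64,526*.64),w,.136);
h=cv2.cvtColor(w['im'],cv2.COLOR_RGB2HSV)
f1=atz((0,677*.64),w,.174);f2=atz((325*.64,605*.64),w,.174)
yb=np.arctan2(-(a-b)[0],(a-b)[1]);yf=np.arctan2(-(f1-f2)[0],(f1-f2)[1]);print('bar',a,b,yb,'cabfront',f1,f2,yf)
yaw=(yb+yf)/2
ux=np.array([np.cos(yaw),np.sin(yaw),0]);print('yaw',yaw)
H=np.array([.612,.050,.136]);o=[np.pi,0,np.pi/2+yaw]
set_gripper(.30)
movep([H[0],H[1],.25],o);move_l(H+[0,0,.04]);move_l(H,v=.05);print('F',get_ft_force())
set_gripper(0,40);print('w',get_width(),get_ft_force(),get_tcp_pos())
p0=np.array(get_tcp_pos())
d=0
while d<.195:
    d+=.165 if d==0 else .004
    move_l(p0-ux*d,v=.08);F=np.array(get_ft_force());print(round(d,3),F.round(1),get_width())
    if d>.17 and F@ux>12: break
print(get_tcp_pos(),get_width(),get_time_s())
E
python3 d.py
```

```text
bar [0.6125215  0.09719908 0.136     ] [ 0.6084179  -0.00655958  0.136     ] -0.03952885067198128 cabfront [0.662709   0.08483235 0.174     ] [ 0.65223926 -0.08404969  0.174     ] -0.06191516017885738
yaw -0.050722005425419325
F [-6.10637886  0.74786765  7.28895786]
w 0.11209136902230096 [-8.99709707  0.20477338 11.42115578] [0.61015197 0.05014748 0.13630195]
0.165 [ 0.8 13.4  5.5] 0.11346520054652641
0.169 [ 0.  13.2  5.6] 0.10996881266314158
0.173 [-0.5 14.3  4.9] 0.11271537526985312
0.177 [ 2.5 15.   3.3] 0.10791760841683974
0.181 [ 20.3  13.9 -13.9] 0.11268133986521219
[0.43259336 0.06181904 0.1364522 ] 0.11268133986521219 13.2167
```

```bash
cat > e.py <<'E'
from h import *
yaw=-.062
p=np.array(get_tcp_pos());set_gripper(.35);move_l(p+[0,0,.1]);
tins=['tin%d'%i for i in range(1,7)]
obs={t:[] for t in tins};i=0
for P in([.50,.02,.36],[.44,.12,.36],[.50,.07,.30]):
    movep(P,[np.pi,0,np.pi+yaw]);w=cam('wrist');i+=1;save(w,'d%d.png'%i)
    for t in tins:
        l=[x for x in landmark_of('wrist',t) if x['score']>.3]
        if l:obs[t].append((l[0]['at'],w)); print(t,i,np.round(l[0]['at']),round(l[0]['score'],2),atz(l[0]['at'],w,.115).round(4), len(l))
ux=np.array([np.cos(yaw),np.sin(yaw)]);uy=np.array([-ux[1],ux[0]])
for t in tins:
    if len(obs[t])>1:
        X,r=tri(obs[t]);v=X[:2]-p[:2];print(t,X.round(4),np.round(r,4),'drawer frame',(v@ux).round(3),(v@uy).round(3))
cv2.imwrite('pics/d1b.png',cv2.resize(cv2.imread('pics/d1.png'),(800,600)))
E
python3 e.py
```

```text
tin1 1 [188. 237.] 0.72 [ 0.5282 -0.0061  0.115 ] 3
tin2 1 [188. 237.] 0.72 [ 0.5282 -0.0061  0.115 ] 3
tin3 1 [188. 237.] 0.72 [ 0.5282 -0.0061  0.115 ] 3
tin4 1 [188. 237.] 0.72 [ 0.5282 -0.0061  0.115 ] 3
tin5 1 [188. 237.] 0.72 [ 0.5282 -0.0061  0.115 ] 3
tin6 1 [188. 237.] 0.72 [ 0.5282 -0.0061  0.115 ] 3
tin1 2 [229. 173.] 0.94 [ 0.527  -0.0043  0.115 ] 3
tin2 2 [229. 173.] 0.94 [ 0.527  -0.0043  0.115 ] 3
tin3 2 [229. 173.] 0.94 [ 0.527  -0.0043  0.115 ] 3
tin4 2 [229. 173.] 0.94 [ 0.527  -0.0043  0.115 ] 3
tin5 2 [229. 173.] 0.94 [ 0.527  -0.0043  0.115 ] 3
tin6 2 [229. 173.] 0.94 [ 0.527  -0.0043  0.115 ] 3
tin1 3 [200. 303.] 0.96 [0.531 0.126 0.115] 3
tin2 3 [200. 303.] 0.96 [0.531 0.126 0.115] 3
tin3 3 [200. 303.] 0.96 [0.531 0.126 0.115] 3
tin4 3 [200. 303.] 0.96 [0.531 0.126 0.115] 3
tin5 3 [200. 303.] 0.96 [0.531 0.126 0.115] 3
tin6 3 [200. 303.] 0.96 [0.531 0.126 0.115] 3
tin1 [0.4448 0.0577 0.3528] [0.0464 0.0268 0.0278] drawer frame 0.012 -0.003
tin2 [0.4448 0.0577 0.3528] [0.0464 0.0268 0.0278] drawer frame 0.012 -0.003
tin3 [0.4448 0.0577 0.3528] [0.0464 0.0268 0.0278] drawer frame 0.012 -0.003
tin4 [0.4448 0.0577 0.3528] [0.0464 0.0268 0.0278] drawer frame 0.012 -0.003
tin5 [0.4448 0.0577 0.3528] [0.0464 0.0268 0.0278] drawer frame 0.012 -0.003
tin6 [0.4448 0.0577 0.3528] [0.0464 0.0268 0.0278] drawer frame 0.012 -0.003
```

View pics/d1b.png

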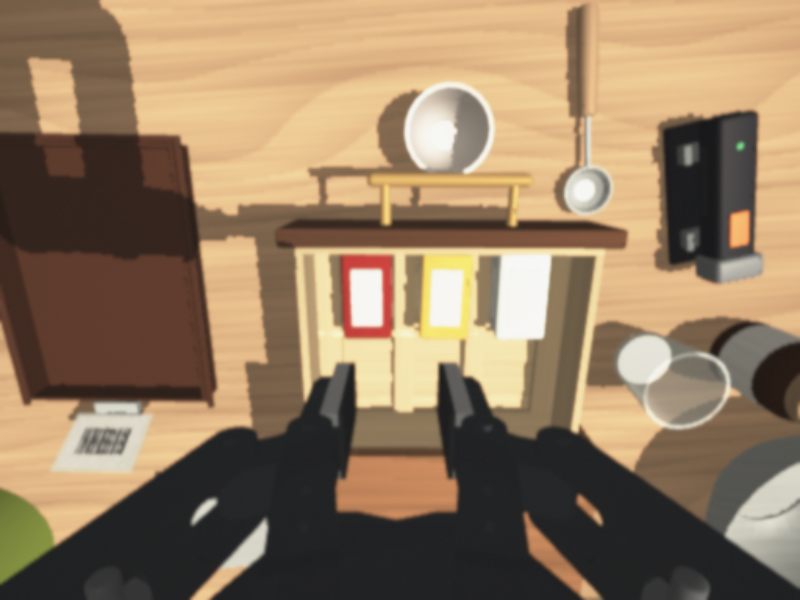

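All three tins stand in the front row: red at (367,295), yellow (447,295) and white (521,295). The rear pockets are empty. The tray is at left with the ticket at (100,440).

```bash
cat > f.py <<'E'
from h import *
yaw=-.062;o=[np.pi,0,np.pi+yaw]
ds=[]
for P in([.50,.07,.30],[.46,.03,.36],[.44,.12,.36]):
    movep(P,o);w=cam('wrist')
    L=[x for x in landmark_of('wrist','tin1') if x['score']>.3]
    ds.append(sorted([(atz(x['at'],w,.115)[1],x['at'],w) for x in L],key=lambda q:q[0]))
    print(len(L),[q[0].round(4) for q in ds[-1]],[atz(q[1],w,.115).round(4)[0] for q in ds[-1]])
if all(len(d)==3 for d in ds):
    for k in range(3): print('tin',k,tri([(d[k][1],d[k][2]) for d in ds]))
    print([w['im'][int(q[1][0])-18:int(q[1][0])-15,int(q[1][1])].mean(0) for q in ds[-1]])
tk=[];tr=[]
for P in([.47,-.32,.42],[.42,-.27,.38],[.52,-.36,.36]):
    movep(P,o);w=cam('wrist')
    for n,a in(('ticket',tk),('tray',tr)):
        l=landmark_of('wrist',n)
        if l:a.append((l[0]['at'],w));print(n,np.round(l[0]['at']),l[0]['score'],atz(l[0]['at'],w,.068 if n=='ticket' else 0).round(4))
    if P[2]==.42:
        save(w,'tray.png');np.savez('trayw.npz',**{k:w[k] for k in('im','K','R','C')})
        s=silhouettes('wrist','tray')
        if s:
            cn=max(cv2.findContours(s[0]['mask'].astype(np.uint8),0,2)[0],key=cv2.contourArea)
            ap=cv2.approxPolyDP(cn,12,True)[:,0];print([(q.tolist(),atz((q[1],q[0]),w,.034).round(4)[:2]) for q in ap])
print('ticket',tri(tk),'tray',tri(tr))
print(get_time_s())
cv2.imwrite('pics/trayb.png',cv2.resize(cv2.imread('pics/tray.png'),(800,600)))
E
python3 f.py
```

```text
3 [np.float64(-0.0103), np.float64(0.0614), np.float64(0.125)] [np.float64(0.5278), np.float64(0.5314), np.float64(0.5392)]
3 [np.float64(-0.0064), np.float64(0.0621), np.float64(0.1295)] [np.float64(0.5262), np.float64(0.5321), np.float64(0.5343)]
3 [np.float64(-0.007), np.float64(0.0584), np.float64(0.128)] [np.float64(0.5277), np.float64(0.5336), np.float64(0.5319)]
tin 0 (array([ 0.5253094 , -0.0066623 ,  0.12002037]), [0.002276892900599978, 0.0012099257711303503, 0.0014076442223687404])
tin 1 (array([0.52629645, 0.06140892, 0.13015758]), [0.0006251078895532431, 0.0004737200066902298, 0.00037923493527733295])
tin 2 (array([0.5370756 , 0.12809995, 0.11029686]), [0.0043862635081692875, 0.002713788359419665, 0.0028003777359330824])
[array([204.66666667,  99.        ,  80.33333333]), array([245.66666667, 226.        , 113.33333333]), array([199.33333333, 170.66666667, 129.        ])]
ticket [267. 255.] 0.68 [ 0.6945 -0.3296  0.068 ]
tray [174. 256.] 0.58 [ 0.5203 -0.3171  0.    ]
[([198, 91], array([ 0.3582, -0.4104])), ([202, 239], array([ 0.6441, -0.4369])), ([245, 246], array([ 0.6656, -0.3492])), ([235, 281], array([ 0.7489, -0.3769])), ([279, 283], array([ 0.7598, -0.2814])), ([280, 233], array([ 0.6403, -0.2754])), ([311, 246], array([ 0.6739, -0.2118])), ([324, 94], array([ 0.3767, -0.1894]))]
ticket [301. 231.] 0.72 [ 0.6909 -0.3301  0.068 ]
tray [203. 232.] 0.67 [ 0.5174 -0.3178  0.    ]
ticket [261. 278.] 0.93 [ 0.6964 -0.3295  0.068 ]
tray [154. 281.] 0.97 [ 0.5225 -0.3126  0.    ]
ticket (array([ 0.69946607, -0.33011412,  0.05983668]), [0.0002565695124121351, 0.0021261361985053886, 0.0019011715408941406]) tray (array([ 0.51969783, -0.31585239,  0.00177021]), [0.001258968467436126, 0.0032662587834620415, 0.003929159041083309])
22.4667
```

View pics/trayb.png

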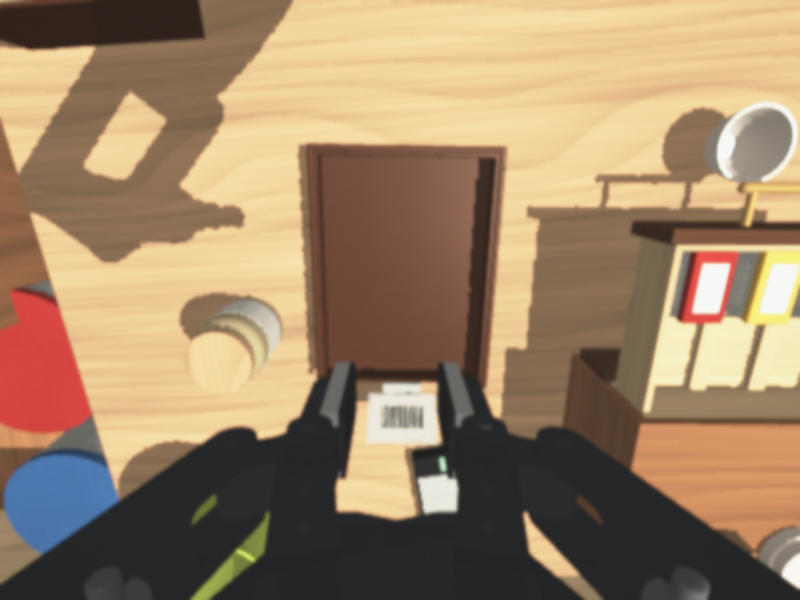

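```bash
cat >> h.py <<'E'
TC=np.array([.520,-.315]);TY=-.083
def slot(a,b):
    c,s=np.cos(TY),np.sin(TY);return TC+[c*a-s*b,s*a+c*b]
def pick(xy,z,yaw,op=.62,eff=60,dn=.10):
    movep([*xy,z+dn],[np.pi,0,np.pi+yaw]);set_gripper(op)
    move_l([*xy,z],v=.08);F=np.array(get_ft_force());set_gripper(0,eff);print('pick',get_width(),'F',F.round(1),np.round(get_tcp_pos(),4))
def place(xy,zmin,yaw,ztop=.20):
    p=get_tcp_pos();q=get_joints()
    movep([*xy,ztop],[np.pi,0,np.pi+yaw]);print('over',get_width());hold(.2)
    f0=get_ft_force()[2];z=zmin+.012;move_l([*xy,z],v=.1)
    while z>zmin-.008:
        if get_ft_force()[2]-f0>4: break
        z-=.002;move_l([*xy,z],v=.03)
    print('placed z',np.round(get_tcp_pos(),4),'dF',get_ft_force()[2]-f0,'w',get_width())
    set_gripper(.66);move_l([*xy,ztop],v=.12)
E
cat > g.py <<'E'
from h import *
pick([.5271,-.0075],.124,-.06)
p=np.array(get_tcp_pos());move_l(p+[0,0,.03],v=.06);print(get_width());move_l(p+[0,0,.14])
print(get_width());
if get_width()>.35:
    place(slot(-.05,-.05),.031,TY)
    w=cam('wrist');save(w,'p1.png');print(get_time_s())
    l=landmark_of('wrist','tin1');print([(x['score'],atz(x['at'],w,.022).round(3)) for x in l],slot(-.05,-.05))
E
python3 g.py
```

```text
pick 0.47786808512472206 F [ 0.4 -0.4 -0. ] [ 0.5278 -0.0076  0.1249]
0.4816143753995763
0.4752503593449355
over 0.47928634894817657
placed z [ 0.4664 -0.361   0.032 ] dF 5.834315563191854 w 0.48291643420765595
34.1167
[] [ 0.46602689 -0.36068264]
```

```bash
cat > g2.py <<'E'
from h import *
def see():
    movep([.46,.03,.36],[np.pi,0,np.pi-.062]);w=cam('wrist');save(w,'s%d.png'%int(get_time_s()))
    return sorted([atz(x['at'],w,.115).round(4).tolist() for x in landmark_of('wrist','tin1') if x['score']>.3],key=lambda q:q[1])
for xy,s in(([.5312,.0603],slot(-.05,.05)),([.5353,.1282],slot(.05,-.05))):
    L=see();print(L)
    if min([np.hypot(q[0]-xy[0],q[1]-xy[1]) for q in L]+[9])>.007: print('differs');break
    pick(xy,.124,-.06)
    p=np.array(get_tcp_pos());move_l(p+[0,0,.03],v=.06);print(get_width());move_l(p+[0,0,.14]);print(get_width())
    if get_width()<.35: print('LOST');break
    place(s,.031,TY)
else:
    movep([.44,-.27,.38],[np.pi,0,np.pi+TY]);w=cam('wrist');save(w,'t2.png')
    for x in landmark_of('wrist','tin1'):print(x['score'],atz(x['at'],w,.022).round(3))
    cv2.imwrite('pics/t2b.png',cv2.resize(cv2.imread('pics/t2.png'),(800,600)))
print(get_time_s())
E
python3 g2.py
```

```text
[[0.4477, -0.2805, 0.115], [0.5286, 0.0624, 0.115], [0.5324, 0.1252, 0.115]]
pick 0.4788978178130489 F [-0.5  0.5 -0.4] [0.532  0.0603 0.125 ]
0.4808299790945331
0.4796555073047766
over 0.4808686428466136
placed z [ 0.4746 -0.2612  0.032 ] dF 8.90838552907149 w 0.47818540959747413
[[0.4486, -0.2815, 0.115], [0.4877, -0.2346, 0.115], [0.4557, -0.1985, 0.115], [0.5348, 0.1252, 0.115]]
pick 0.48126948527360613 F [-0.2 -0.1  0.7] [0.5359 0.1282 0.1249]
0.48074229401562846
0.4800893328222092
over 0.4795248053514877
placed z [ 0.5662 -0.3694  0.032 ] dF 5.8153746756134534 w 0.47516344968995927
0.98 [ 0.469 -0.359  0.022]
0.89 [ 0.565 -0.365  0.022]
0.61 [ 0.475 -0.261  0.022]
60.1417
```

View pics/t2b.png

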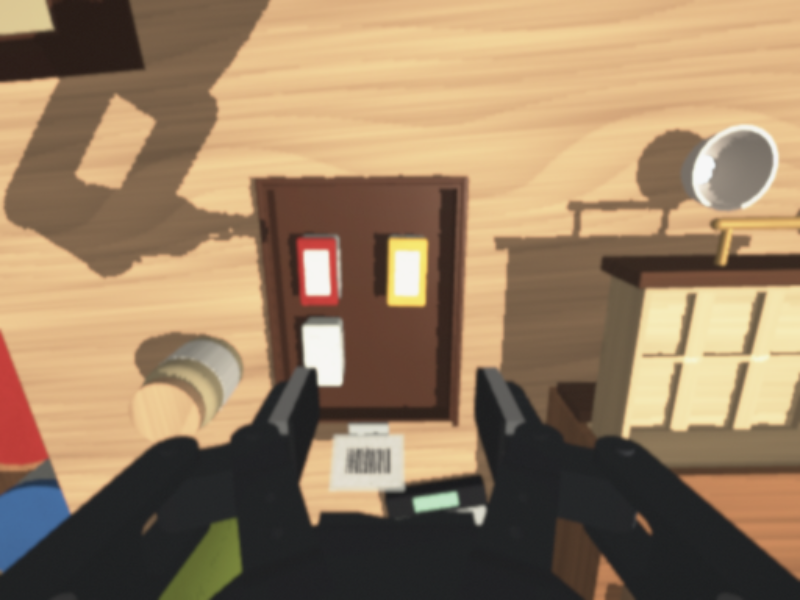

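The picture shows red (318,272), yellow (407,272) and white (322,352) lying flat and apart on the tray floor, and the drawer's pockets empty. Next I shut the drawer.

```bash
cat > s.py <<'E'
from h import *
yaw=-.06;ux=np.array([np.cos(yaw),np.sin(yaw),0]);o=[np.pi,0,np.pi/2+yaw]
H=np.array([.4326,.061,.136])
movep([H[0],H[1],.26],o);set_gripper(.32);move_l(H,v=.1);print(get_ft_force());set_gripper(0,40);print('w',get_width())
p0=np.array(get_tcp_pos());d=0
while d<.190:
    d+=.165 if d==0 else .003
    move_l(p0+ux*d,v=.08);F=np.array(get_ft_force());print(round(d,3),F.round(1),get_width(),np.round(get_tcp_pos(),4))
    if d>.17 and F@ux<-18: break
set_gripper(.30);p=np.array(get_tcp_pos());print(p);move_l(p+[0,0,.12])
# scanner views
obs={n:[] for n in('scanner','window','cradle','seat')}
for P in([.40,.35,.36],[.46,.29,.30]):
    movep(P,[np.pi,0,np.pi+.1]);w=cam('wrist');save(w,'sc%d.png'%len(obs['scanner']))
    for n in obs:
        l=landmark_of('wrist',n)[:2];print(n,[(round(x['score'],2),np.round(x['at']).tolist(),atz(x['at'],w,.0 if n=='cradle' else .038).round(4)) for x in l])
        obs[n].append((l[0]['at'],w) if l else None)
print(get_time_s())
cv2.imwrite('pics/sc0b.png',cv2.resize(cv2.imread('pics/sc0.png'),(800,600)))
E
python3 s.py
```

```text
[0.12366188 0.05080357 0.69669457]
w 0.11092145957706648
0.165 [ 0.3 -5.7  2.3] 0.11044107813276757 [0.5982 0.05   0.1368]
0.168 [ 0.6 -6.2  2.1] 0.1074812817583027 [0.6013 0.0498 0.1368]
0.171 [-0.7 -6.   2.2] 0.10716483776487087 [0.6043 0.0496 0.1367]
0.174 [ 0.5 -6.8  2. ] 0.10726107800722658 [0.6074 0.0494 0.1368]
0.177 [-1.5 -6.2  3.4] 0.11069783355697153 [0.61   0.0492 0.1368]
0.18 [-14.6  -6.3  11.3] 0.10753421244755675 [0.6101 0.0492 0.1367]
0.183 [-26.5  -6.4  20.3] 0.10942162146198603 [0.6103 0.0492 0.1366]
[0.61051072 0.0502564  0.13601468]
scanner [(0.61, [199.0, 252.0], array([0.4723, 0.3536, 0.038 ])), (0.59, [210.0, 350.0], array([0.4759, 0.5259, 0.038 ]))]
window [(0.96, [243.0, 257.0], array([0.5553, 0.3709, 0.038 ])), (0.92, [166.0, 378.0], array([0.3931, 0.556 , 0.038 ]))]
cradle [(0.72, [189.0, 253.0], array([0.4652, 0.3549, 0.    ]))]
seat [(0.85, [196.0, 254.0], array([0.4663, 0.3557, 0.038 ]))]
scanner [(0.84, [189.0, 410.0], array([0.4735, 0.522 , 0.038 ])), (0.58, [179.0, 298.0], array([0.4742, 0.3544, 0.038 ]))]
window [(0.68, [231.0, 298.0], array([0.5562, 0.3676, 0.038 ])), (0.62, [140.0, 440.0], array([0.3998, 0.544 , 0.038 ]))]
cradle []
seat [(0.7, [174.0, 301.0], array([0.4668, 0.3583, 0.038 ]))]
71.5083
```

View pics/sc0b.png

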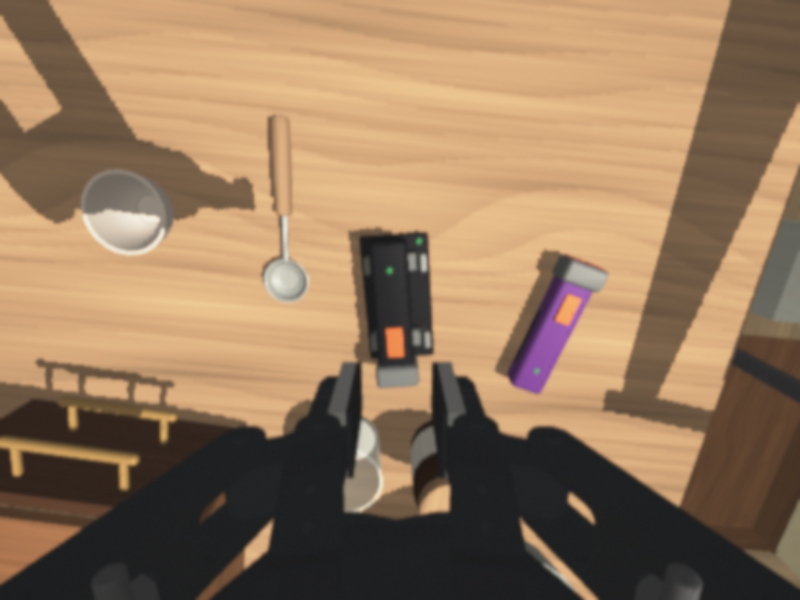

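The drawer shut against its stop: TCP x is 0.610, as at the start, with 26 N of push. The scanner (black, (395,300)) looks a little to one side of its cradle, so I take a closer look.

```bash
cat > v.py <<'E'
from h import *
movep([.49,.352,.23],[np.pi,0,np.pi+.1]);w=cam('wrist');save(w,'z1.png');np.savez('z1.npz',**{k:w[k] for k in('im','K','R','C')})
for n in('scanner','window','cradle','seat'):
    print(n,[(round(x['score'],2),np.round(x['at']).tolist(),atz(x['at'],w,.0 if n=='cradle' else .038).round(4)) for x in landmark_of('wrist',n)[:2]])
print(w['C'])
c=cam('scene');cr=c['im'][190:250,325:400]
o=np.zeros((600,800,3),np.uint8);o[:]=cv2.resize(w['im'],(800,600));o[360:,500:]=cv2.resize(cr,(300,240),interpolation=cv2.INTER_CUBIC)
cv2.imwrite('pics/z1b.png',o[:,:,::-1])
E
python3 v.py
```

```text
scanner [(0.83, [164.0, 254.0], array([0.4751, 0.3504, 0.038 ])), (0.63, [182.0, 400.0], array([0.478 , 0.5274, 0.038 ]))]
window [(0.83, [226.0, 261.0], array([0.5531, 0.3683, 0.038 ])), (0.71, [116.0, 436.0], array([0.4   , 0.5472, 0.038 ]))]
cradle [(0.91, [152.0, 259.0], array([0.4659, 0.356 , 0.    ]))]
seat [(0.63, [154.0, 262.0], array([0.4622, 0.3588, 0.038 ]))]
[0.41404399 0.34445868 0.35476195]
```

View pics/z1b.png

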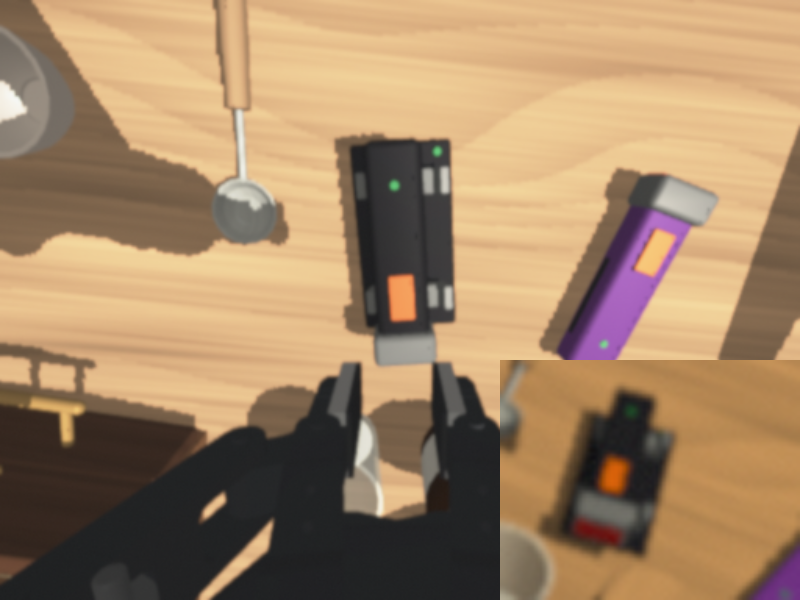

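```bash
cat > q.py <<'E'
from h import *
w=dict(np.load('z1.npz'));s=.64
f=lambda u,v,z:atz((v*s,u*s),w,z).round(4)
B=[f(u,v,.010) for u,v in[(352,146),(450,140),(454,321),(367,326)]]
print('base',B,np.mean(B,0));
mid=lambda a,b:(np.array(a)+b)/2
r=mid(B[0],B[1]);fr=mid(B[2],B[3]);print('cradle yaw',np.arctan2(*(fr-r)[[1,0]]),np.arctan2(*((B[3]-B[0])[[1,0]])),np.arctan2(*((B[2]-B[1])[[1,0]])),'len',np.linalg.norm(fr-r),'wid',np.linalg.norm(B[0]-B[1]))
S=[f(u,v,.054) for u,v in[(367,143),(419,142),(430,333),(376,334)]]
print('scanner body top',S,'wid',np.linalg.norm(S[0]-S[1]),np.linalg.norm(S[2]-S[3]))
t=mid(S[0],S[1]);e=mid(S[2],S[3]);y=np.arctan2(*(e-t)[[1,0]]);print('tail',t,'headstart',e,'len(138)',np.linalg.norm(e-t),'yaw',y,'origin',t[:2]+.080*np.array([np.cos(y),np.sin(y)]))
print('lips inner est z.031',[f(u,v,.031) for u,v in[(367,185),(422,180),(377,300),(428,295)]])
E
python3 q.py
```

```text
base [array([0.3991, 0.3088, 0.01  ]), array([0.3873, 0.3823, 0.01  ]), array([0.531 , 0.4059, 0.01  ]), array([0.5431, 0.3321, 0.01  ])] [0.465125 0.357275 0.01    ]
cradle yaw 0.16159559327457632 0.1604152517046001 0.16277794354046435 len 0.14574884219094164 wid 0.07444118483742715
scanner body top [array([0.3982, 0.3231, 0.054 ]), array([0.394 , 0.3573, 0.054 ]), array([0.5274, 0.3814, 0.054 ]), array([0.5324, 0.3409, 0.054 ])] wid 0.03445692963686696 0.04080747480548144
tail [0.3961 0.3402 0.054 ] headstart [0.5299  0.36115 0.054  ] len(138) 0.1354302126558177 yaw 0.15531591388980306 origin [0.47513702 0.35257538]
lips inner est z.031 [array([0.4257, 0.3238, 0.031 ]), array([0.4181, 0.3635, 0.031 ]), array([0.5126, 0.3389, 0.031 ]), array([0.5043, 0.3786, 0.031 ])]
```

```bash
cat > k.py <<'E'
from h import *
X=np.array([.4748,.3530]);Y=.158
T=np.array([.696,-.330,.066])
set_gripper(.70)
pick(X,.042,Y,op=.70,eff=80,dn=.12)
p=np.array(get_tcp_pos());move_l(p+[0,0,.03],v=.05);print(get_width());move_l(p+[0,0,.22]);print(get_width(),get_time_s())
Rs=lambda y,pt:Rn.from_euler('xyz',[0,pt,y])
F=Rn.from_euler('xyz',[np.pi,0,np.pi])
def tool(org,y,pt,off=np.array([0,0,.004])):
    r=Rs(y,pt);return (org+r.apply(off)).tolist(),(r*F).as_euler('xyz').tolist()
pt=np.radians(20);r=Rs(TY,pt);b=r.apply([1,0,0]);org=T-b*(.084+.105)
P,o=tool(org,TY,pt);print(P,o,ik(P,o))
movep([P[0]-.03,P[1],.26],[np.pi,0,np.pi+TY])
movep([P[0]-.03,P[1],.20],o);movep(P,o);print(get_width(),get_tcp_pos(),get_ee_rot())
hold(.3)
cs=[cam(n) for n in('scene','top','wrist')]
for n in('window','scanner','ticket'):
    for c in cs:
        print(n,c['name'],[(round(x['score'],2),np.round(x['at'],1).tolist()) for x in landmark_of(c['name'],n)[:3]],'exp',np.round(proj({'window':org+b*.084,'scanner':org,'ticket':T}[n],c),1))
hold(1.3);print(get_width(),get_time_s())
w=cs[2]['im'];o_=np.zeros((480,800,3),np.uint8);o_[:360,:480]=cv2.resize(w,(480,360));o_[:300,480:]=cv2.resize(cs[0]['im'][110:230,120:248],(320,300));o_[300:480,480:]=cv2.resize(cs[1]['im'][140:239,240:416],(320,180))
cv2.imwrite('pics/scan.png',o_[:,:,::-1])
E
python3 k.py
```

```text
pick 0.4518987436549217 F [-0.2  1.   0.5] [0.4754 0.3533 0.0428]
0.4567681229881323
0.45206535143394483 77.45
[0.520372864244091, -0.3153893814629886, 0.13440057757169502] [3.141592653589793, -0.34906585039886595, 3.058592653589793] [-0.58790387  0.52287422  1.39487845 -0.16632871  1.53276276 -2.04342508]
0.4558922555796928 [ 0.5201015  -0.31578714  0.1362015 ] [-3.14106258 -0.34698483  3.05816243]
window scene [(0.76, [159.6, 182.1]), (0.59, [228.1, 417.3])] exp [158.3 182.2]
window top [] exp [186.5 330.3]
window wrist [] exp [374.4 255.1]
scanner scene [(0.92, [146.5, 193.7])] exp [141.8 194.6]
scanner top [(0.91, [225.3, 111.6])] exp [205.5 331.6]
scanner wrist [(0.64, [253.3, 253.3]), (0.28, [317.1, 54.7])] exp [256.4 255.3]
ticket scene [] exp [179.6 166.1]
ticket top [(0.63, [166.9, 329.6])] exp [164.4 328.7]
ticket wrist [(0.18, [292.2, 200.0])] exp [481.  254.9]
0.45420296926880627 82.8583
```

View pics/scan.png

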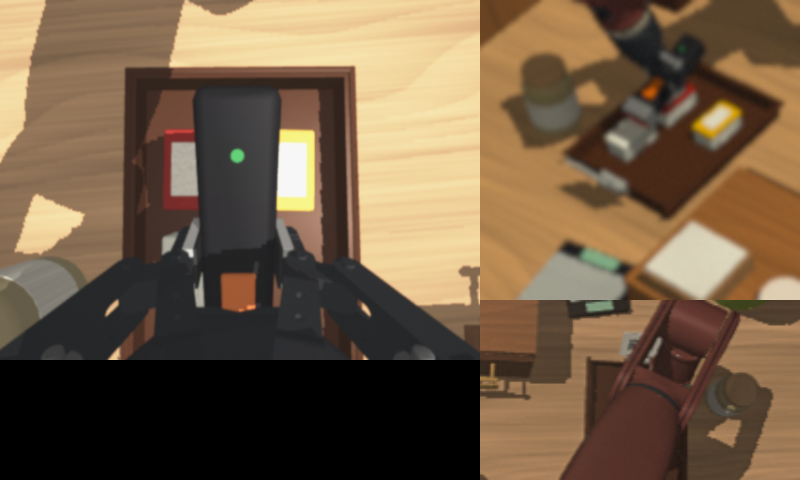

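The picture shows the scanner held above the tray, pointing at the ticket. The window is at its expected pixel, within 1-2 px. I add a few small aim variations for robustness and check in hand where the tail sits.

```bash
cat > l.py <<'E'
from h import *
w=cam('wrist');r=Rn.from_euler('xyz',[0,np.radians(20),TY]);p=np.array(get_tcp_pos());org=p-r.apply([0,0,.004])
for n,q in(('tail top',[-.08,0,.016]),('tail bottom',[-.08,0,-.016]),('tail L',[-.08,.02,.016]),('tail R',[-.08,-.02,.016]),('tail -10',[-.09,0,.016])):
    a=proj(org+r.apply(q),w);print(n,np.round(np.array(a)*480/512,1))
o=get_ee_rot()
for dy,dz in((0,.010),(.010,0),(0,-.010),(-.010,0)):
    move_l(p+r.apply([0,dy,0])+[0,0,dz],v=.04);hold(1.4);print(get_width())
move_l(p+[-.02,0,.09],v=.1);print(get_time_s())
E
python3 l.py
python3 -c "
import cv2;a=cv2.imread('pics/scan.png')[60:200,150:330];cv2.imwrite('pics/tail.png',cv2.resize(a,None,fx=4,fy=4))"
```

```text
tail top [ 91.6 238.8]
tail bottom [ 94.  238.6]
tail L [ 91.6 286.7]
tail R [ 91.6 190.9]
tail -10 [ 65.5 238.8]
0.45293522646132606
0.4541525521491716
0.45496104176471924
0.4558987042203986
91.4833
```

View pics/tail.png

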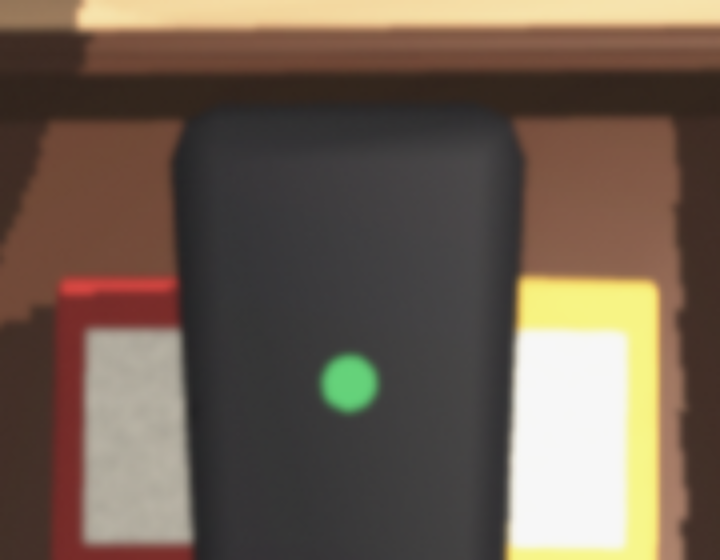

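The tail edge lies about 2.5 mm farther back than modelled, so I take that into account when laying the scanner home.

```bash
cat > m.py <<'E'
from h import *
y=.161;u=np.array([np.cos(y),np.sin(y)])
xy=np.array([.4653,.3575])+u*.0025
p=np.array(get_tcp_pos())
movep([p[0],p[1],.27],[np.pi,0,np.pi+TY])
movep([*xy,.27],[np.pi,0,np.pi+y]);print(get_width());move_l([*xy,.10]);hold(.2)
f0=get_ft_force()[2];z=.056;move_l([*xy,z],v=.08);print(np.array(get_ft_force())-[0,0,f0])
while z>.038:
    if get_ft_force()[2]-f0>3:break
    z-=.0015;move_l([*xy,z],v=.03)
print(np.round(get_tcp_pos(),4),get_ft_force(),f0,get_width())
set_gripper(.70);move_l([*xy,.20],v=.12)
movep([.49,.352,.23],[np.pi,0,np.pi+.1]);w=cam('wrist');save(w,'z2.png')
for n in('scanner','window','cradle','seat'):
    print(n,[(round(x['score'],2),np.round(x['at']).tolist(),atz(x['at'],w,.0 if n=='cradle' else .038).round(4)) for x in landmark_of('wrist',n)[:2]])
c=cam('scene');t=cam('top')
o=np.zeros((600,800,3),np.uint8);o[:]=cv2.resize(w['im'],(800,600));o[360:,500:]=cv2.resize(c['im'][190:250,325:400],(300,240),interpolation=cv2.INTER_CUBIC)
o[:240,480:]=cv2.resize(t['im'][95:262,200:400],(320,240));
cv2.imwrite('pics/z2b.png',o[:,:,::-1]);print(get_time_s())
E
python3 m.py
```

```text
0.45806059654193
[0.83078503 0.39634156 0.40561068]
[0.4681 0.3581 0.0428] [-4.64237679 -2.86724938 12.93085979] -1.4277615527693126 0.45149759339464046
scanner [(0.92, [154.0, 262.0], array([0.4648, 0.3592, 0.038 ])), (0.57, [177.0, 398.0], array([0.4764, 0.5251, 0.038 ]))]
window [(0.95, [112.0, 435.0], array([0.3996, 0.5469, 0.038 ]))]
cradle []
seat []
101.4167
```

View pics/z2b.png

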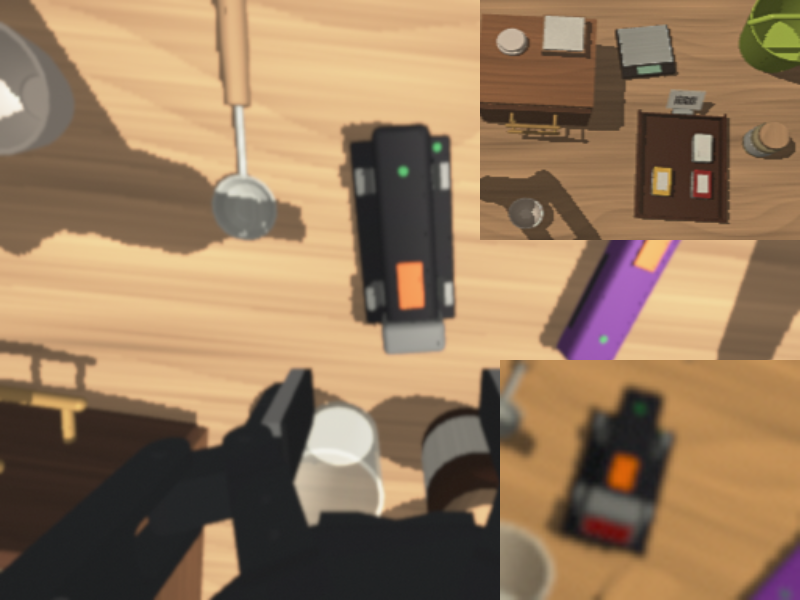

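The scanner lies centred between the saddles, head to +x. All three tins are in the tray and the drawer is shut, so I hand in.

```bash
python3 -c "
from h import *
p=get_tcp_pos();move_l([p[0],p[1],.32]);print(finish_job())"
```

```text
the job is handed in; nothing more can be done
None
```

Job handed in at about 102 s of the 210 s allowed: the three tins present (red, yellow, white) lie flat and apart in the tray, the drawer is fully shut, and the scanner was held on the ticket for over a second and laid back in its cradle; the interface gives no read signal, so the booking itself is unconfirmed.

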